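# Clear the weighing place: jars to their mats, weight into its case

### The job

Clear up after weighing: stand each seed jar on the mat of its cap's colour, wholly on the mat and never tipping a jar over. Put the brass calibration weight back into its wooden case, standing upright, and shut the lid fully.

Things in the scene. Friction and masses are not known exactly. Their poses are not given: they have to be found in the camera images.
- jar_red: seed jar with a red cap: upright clear cylinder 40 mm in diameter, 62 mm tall in all (the top 16 mm is the cap, also 40 mm wide), tan seeds inside, about 80 g, loose. Origin at the centre of its underside, z up its axis.
- mat_red: red round mat with a white disc in its middle: 70 mm in diameter, 4 mm thick, fixed flat to the bench. Origin at the centre of its underside.
- jar_blue: seed jar with a blue cap: upright clear cylinder 40 mm in diameter, 62 mm tall in all (the top 16 mm is the cap, also 40 mm wide), tan seeds inside, about 80 g, loose. Origin at the centre of its underside, z up its axis.
- mat_blue: blue round mat with a white disc in its middle: 70 mm in diameter, 4 mm thick, fixed flat to the bench. Origin at the centre of its underside.
- jar_yellow: seed jar with a yellow cap: upright clear cylinder 40 mm in diameter, 62 mm tall in all (the top 16 mm is the cap, also 40 mm wide), tan seeds inside, about 80 g, loose. Origin at the centre of its underside, z up its axis.
- mat_yellow: yellow round mat with a white disc in its middle: 70 mm in diameter, 4 mm thick, fixed flat to the bench. Origin at the centre of its underside.
- weight: brass calibration weight, about 200 g, loose, standing upright, 50 mm tall: foot 34 mm in diameter up to 20 mm height, then a neck 14 mm in diameter, and from 36 to 50 mm height a round head 20 mm in diameter to hold it by. Origin at the centre of its underside, z up.
- case: wooden clamshell case for the weight, fixed to the bench. The lower tray is 110 mm (x) by 100 mm (y), 25 mm high, walls and floor 5 mm, blue lining; origin at the centre of its underside. The hinge line runs along the case's y axis at x = +55 mm, z = 25 mm; the opening side faces -x. The lid is a hollow cover 42 mm high that, shut, sits on the tray (67 mm in all), with room inside for the weight standing.
- case_lid (a joint): hinge of the case's lid, rad: 0 shut, growing as the lid's front rises, 1.57 upright, stops at 1.9. It starts shut or up to 0.3 ajar, nothing latches it, and the stiff hinge stays where it is left; about 1 to 2 N at the tab moves it.
- lid_tab (a point): grip point on the black pull tab that sticks out 50 mm from the middle of the lid's front: 20 mm wide (along the case's y, to be pinched from its two sides), 10 mm thick. The point lies 36 mm out from the lid's front face, 14 mm from the tab's end; it is 146 mm from the hinge line along the lid and 18 mm above the plane of the lid's lower rim, so 43 mm above the bench when shut. Its x axis points along the lid towards the hinge, y along the hinge line.
Mind the look-alikes: they are no part of the job. Of the things that look like the mat_blue, the middle-sized one is meant.

How it is judged (in metres and radians):
At the end, for the whole second after the job is handed in: Each jar stands upright (within 0.1 rad) on the mat of its cap's colour, its axis within 15 mm of the mat's centre; the weight stands upright (within 0.15 rad) on the floor of the case; the lid is shut (below 0.05 rad); all at rest (horizontal distance between jar_red and mat_red below 0.015 m and height (world z) of jar_red between 0.001 and 0.009 m and angle between each of jar_red, jar_blue, jar_yellow's own z axis and vertical below 0.1 rad and linear speed of each of jar_red, jar_blue, jar_yellow, weight below 0.02 m/s and horizontal distance between jar_blue and mat_blue below 0.015 m and height (world z) of jar_blue between 0.001 and 0.009 m and horizontal distance between jar_yellow and mat_yellow below 0.015 m and height (world z) of jar_yellow between 0.001 and 0.009 m and x of weight in the frame of case between -0.045 and 0.045 m and y of weight in the frame of case between -0.04 and 0.04 m and z of weight in the frame of case below 0.012 m and angle between weight's own z axis and vertical below 0.15 rad and value of joint case_lid below 0.05 rad and velocity of joint case_lid below 0.05 rad/s); the robot touches nothing.
It fails at once if a jar is tipped over (tilted more than 0.6 rad) (angle between any of jar_red, jar_blue, jar_yellow's own z axis and vertical above 0.6 rad).
It also fails if it takes over 138 s, if anything falls off the work surface, if the arm or the gripper's body presses on something with over 40 N, if the wrist force passes 120 N, or if a joint passes its speed limit or range.

### The arm

A 6-joint arm with a two-finger parallel gripper is mounted at the origin on the work surface. World frame = base frame: x ahead of the robot, y to its left, z up, the work surface at z = 0. Lengths are in mm, angles in rad, forces in N, time in s.
With the tool pointing down it reaches from about 400 to 925 mm from the base axis. Payload 12.5 kg.
Tool frame: the origin (TCP) lies midway between the tips of the shut fingers; the grasp point (between the pads) lies env.grasp_offset behind it (env.grasp_offset is the distance from the TCP to the grasp point, in mm); x points along the fingers, y is the direction in which the jaws open and shut, and the axes are right-handed (so a half turn about x gives the same grasp; the last joint's range is limited). The gripper opens to 95 mm and grips with 3 to 60 N. Pads are 20 mm wide; open, the fingers measure 119 mm over their backs; the gripper's body (75 mm by 180 mm) begins 59 mm behind the grasp point.
Start: joints at [1.235, 0.491, 1.559, -0, 1.092, -0.106], TCP at [142.346, 608.592, 214.661] pointing down, gripper open.
Joint ranges: [-3.1, 3.1], [-0.84, 2.19], [0.05, 2.79], [-1.13, 4.28], [0.06, 2.93], [-2.69, 2.69]. Speed limits (rad/s): [2.22, 2.22, 2.79, 3.14, 3.14, 3.14].

### API

Orientations are given as [roll, pitch, yaw] about the fixed x, y, z axes, in that order (R = Rz(yaw) Ry(pitch) Rx(roll)).
In Python, from cell import env gives the robot as it stands.
- The arm moves only by the tool apply_moves, never from a script. Its arguments are lists of equal length, an entry for each row: "offset": the shift along the world's x, y, z in units of 25 mm (1.0 is 25 mm), a list of three; "yaw": the turn about the world's z in units of 6 degrees (1.0 is 6 degrees); "jaw": the closure, from -1 (fully open) to 1 (shut), so that 0 is half open. A call has 1 to 20 rows; each row is the pose to reach, as a shift and turn from the pose measured when the call began; what a row does not reach only later rows make up. A row lasts 1/8 s, in which the tool goes at most 62.5 mm and 10.7 degrees, less where a joint would pass 70% of its speed; a pose out of reach is approached as far as the arm can. A call with a gripper value outside its range is refused whole. The fingers move at their own pace and stop on an object; the grip force is fixed at half the most. Time passes only in rows, so rows that repeat a pose let the fingers close. It gives the time, the measured TCP pose, the force and the opening at its end, in the units of the state.
- env.state(): the state, without advancing time (a new reading comes with each control period).
- env.read_camera(name): name is "scene" or "top" or "wrist"; returns a dict with "frame" (420x560x3 uint8, red, green, blue), "fx", "fy", "cx", "cy" (pixels), "xyz" and "rotation" of the camera in the world; the wrist camera has in their place "hand_eye" (4x4, takes a point from camera to tool coordinates, whose origin is the TCP and whose axes are the tool frame's). Camera axes: x right, y down, z forward; pixel columns grow to the right and rows downward; lengths in mm; the calibration is good to about 2 mm. The wrist camera is an equidistant fisheye: a pixel r from the principal point sees the ray r / f radians off the axis. A picture is of the moment at which its call begins: read the wrist's pose just before it. There is no depth.
- env.job_done(): hands the job in, once; it reports no verdict.
The state is a dict: "t": time; "joints": joint angles; "qvel": joint speeds; "tau": joint torques, N m; "eef_pos": TCP position; "tcp_rot": TCP orientation; "ft_force": force on the tool from outside, world axes, zero at the start; "moment": the same for the moment, N m; "opening": opening from 0.0 (shut) to 1.0 (fully open).
Only numpy, scipy, OpenCV 4.12 (cv2) and the standard library are available. Lean on these libraries where they do the work, as an engineer would, in place of code of your own. Each camera call takes 0.05 s, during which the arm holds its last target.

## Working session

There is one attempt and no reset: what is moved stays moved. The work goes in short steps, Python scripts to look and compute and a tool call to move; the robot and the scene stay as the last step left them, time stands still between calls to the robot, and variables do not carry over. Pictures are saved under pics/ and viewed, and the job is handed in when it is done.

Besides the shell and the picture viewer there is one more tool, called after "Request:" as name(argument=value, ...) on one line, values as JSON. apply_moves: Moves the arm, as the interface text tells. Its arguments: {"type":"object","properties":{"offset":{"type":"array"},"yaw":{"type":"array"},"jaw":{"type":"array"}},"required":["offset","yaw","jaw"]}

```bash
mkdir -p pics; ls; cat > h.py <<'E'
import numpy as np, cv2
from cell import env
def save(name,out,crop=None,scale=1):
    c=env.read_camera(name); f=c["frame"]
    if crop: x0,y0,x1,y1=crop; f=f[y0:y1,x0:x1]
    f=cv2.resize(f,None,fx=scale,fy=scale,interpolation=cv2.INTER_CUBIC)
    cv2.imwrite("pics/"+out,f[:,:,::-1]); return c
def unproj(c,u,v,z):
    d=np.array([(u-c["cx"])/c["fx"],(v-c["cy"])/c["fy"],1.])
    R=np.array(c["rotation"]); 
    if R.shape!=(3,3):
        from scipy.spatial.transform import Rotation as Ro
        R=Ro.from_euler("xyz",R).as_matrix()
    d=R@d; p=np.array(c["xyz"]); return p+d*(z-p[2])/d[2]
def proj(c,P):
    R=np.array(c["rotation"])
    if R.shape!=(3,3):
        from scipy.spatial.transform import Rotation as Ro
        R=Ro.from_euler("xyz",R).as_matrix()
    q=R.T@(np.array(P,float)-np.array(c["xyz"])); return np.array([c["cx"]+c["fx"]*q[0]/q[2],c["cy"]+c["fy"]*q[1]/q[2]])
E
python3 - <<'E'
from h import *
print(env.state(), env.grasp_offset)
for n in("scene","top"):
    c=save(n,n+"0.png",scale=1.4); print({k:v for k,v in c.items() if k!="frame"})
E
```

```text
pics
{'t': 0.0, 'joints': array([ 1.23538887e+00,  4.91581001e-01,  1.55946274e+00,  8.93622139e-06,
        1.09170896e+00, -1.05554908e-01]), 'qvel': array([ 0.00140102,  0.00036902,  0.00038001, -0.00045516,  0.00018921,
        0.00076767]), 'tau': array([-3.42497005e-03, -6.12631273e+01, -2.58178818e+01,  6.91915839e-02,
        4.82045312e-02, -1.30898070e-04]), 'eef_pos': array([142.26097197, 608.3348442 , 214.04385406]), 'tcp_rot': array([-1.68318305,  1.56963625, -1.91303972]), 'ft_force': array([-0.2710062 ,  0.16230133,  0.45949493]), 'moment': array([ 0.01131661, -0.04155286,  0.01104111]), 'opening': 1.00107091091887} 18.8
{'fx': 440.5767558202521, 'fy': 440.5767558202521, 'cx': 281.25764999127523, 'cy': 203.07789836399323, 'xyz': array([ 952.26605305, -567.97179466,  628.72279965]), 'rotation': array([-2.24209347,  0.00268138,  0.61982019])}
{'fx': 445.7920502352628, 'fy': 445.7920502352628, 'cx': 278.83792916884164, 'cy': 207.9085278572885, 'xyz': array([ 393.88973661,   16.85364831, 1014.27387938]), 'rotation': array([-3.00509226, -0.01172409, -1.56010958])}
```

View pics/scene0.png

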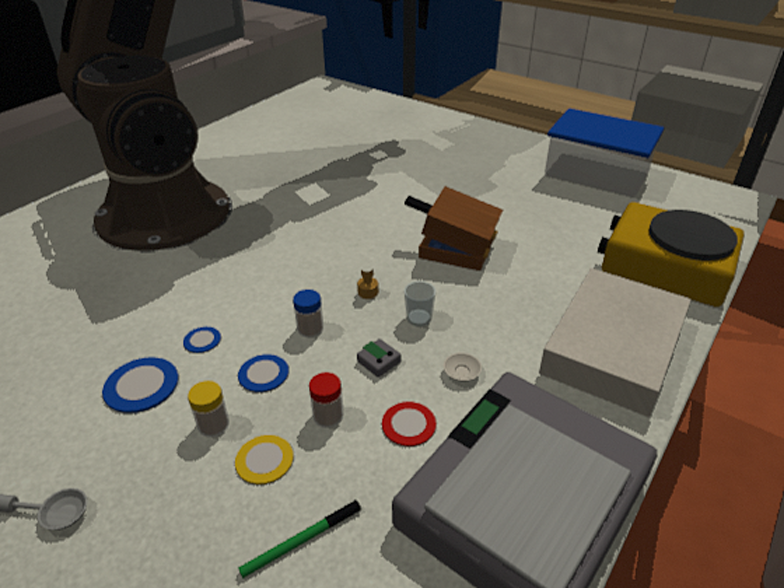

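View pics/top0.png

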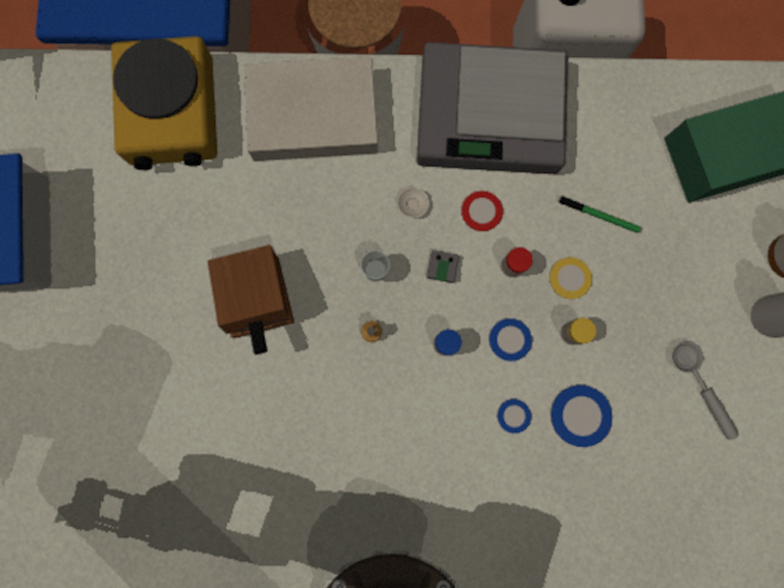

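Three blue mats lie at top0 pixels (514,416) small, (582,415) large and (511,340) middle-sized. The middle one is the one meant. I'll measure everything and check with a crop.

```bash
cat > m.py <<'E'
from h import *
def blobs(c,minA=25):
    hsv=cv2.cvtColor(c["frame"],cv2.COLOR_RGB2HSV); H,S,V=cv2.split(hsv)
    out={}
    for n,(a,b) in dict(red=(172,4),blue=(105,122),yellow=(20,32)).items():
        hm=((H>=a)|(H<=b)) if a>b else ((H>=a)&(H<=b))
        m=(hm&(S>130)&(V>60)).astype(np.uint8)
        cs,_=cv2.findContours(m,cv2.RETR_EXTERNAL,cv2.CHAIN_APPROX_NONE)
        for k in cs:
            A=cv2.contourArea(k)
            if A<minA or A>4000 or len(k)<5: continue
            e=cv2.fitEllipse(k); M=cv2.moments(k)
            out.setdefault(n,[]).append((M["m10"]/M["m00"],M["m01"]/M["m00"],e[1],A))
    return out
E
python3 - <<'E'
from m import *
ct=env.read_camera("top"); cs=env.read_camera("scene")
for nm,c in(("top",ct),("scene",cs)):
    for n,l in blobs(c).items():
        for u,v,e,A in l: print(nm,n,round(u,1),round(v,1),np.round(e,1),A,"z4",unproj(c,u,v,4)[:2].round(1),"z62",unproj(c,u,v,62)[:2].round(1))
print(proj(ct,[142,608,214]),proj(ct,[0,0,0]))
f=ct["frame"]; g=cv2.resize(f[200:330,330:460],None,fx=4.5,fy=4.5,interpolation=cv2.INTER_CUBIC); cv2.imwrite("pics/bl.png",g[:,:,::-1])
g=cv2.resize(f[160:260,130:300],None,fx=4.5,fy=4.5,interpolation=cv2.INTER_CUBIC); cv2.imwrite("pics/case.png",g[:,:,::-1])
f=cs["frame"];g=cv2.resize(f[125:240,240:370],None,fx=5,fy=5,interpolation=cv2.INTER_CUBIC); cv2.imwrite("pics/case2.png",g[:,:,::-1])
E
```

```text
top red 370.5 185.4 [17.  17.8] 235.0 z4 [ 587.9 -204.7] z62 [ 576.8 -192. ]
top red 344.0 150.4 [27.4 28.4] 609.5 z4 [ 670.2 -144.1] z62 [ 654.3 -134.9]
top blue 366.9 296.8 [22.1 23.1] 400.5 z4 [ 335.  -192.2] z62 [ 338.4 -180.2]
top blue 415.1 296.7 [41.5 43.6] 1417.5 z4 [ 336.2 -300.1] z62 [ 339.5 -281.9]
top blue 319.8 244.0 [16.6 17.3] 223.5 z4 [451.3 -87.2] z62 [448.  -81.2]
top blue 364.3 242.2 [28.2 29.2] 644.5 z4 [ 456.7 -188.1] z62 [ 453.1 -176.4]
top blue 6.5 156.2 [ 14.  137.3] 1184.0 z4 [645.5 636.3] z62 [631.1 600.7]
top blue 93.5 13.3 [ 29.4 185.8] 3536.5 z4 [1002.8  460.2] z62 [967.8 434.7]
top yellow 415.5 235.8 [17.1 19. ] 253.0 z4 [ 472.5 -305.2] z62 [ 468.  -286.8]
top yellow 407.3 198.2 [27.9 29.2] 638.5 z4 [ 558.9 -289. ] z62 [ 549.4 -271.4]
top yellow 85.0 36.3 [13.8 22.5] 125.0 z4 [943.2 476.5] z62 [911.7 450.2]
top yellow 117.7 85.5 [66.9 93.9] 2277.0 z4 [820.6 391. ] z62 [796.1 369.5]
scene red 291.6 302.3 [30.4 37.7] 899.0 z4 [ 673.6 -148.7] z62 [ 699.5 -187.7]
scene red 231.8 274.5 [20.5 21. ] 282.0 z4 [ 543.8 -160. ] z62 [ 581.8 -197.9]
scene blue 99.5 274.3 [34.3 55.1] 1481.5 z4 [ 338.9 -304.9] z62 [ 395.9 -329.3]
scene blue 187.5 266.1 [24.4 35.6] 681.5 z4 [ 459.9 -193. ] z62 [ 505.6 -227.8]
scene blue 143.5 242.3 [16.4 26.1] 334.5 z4 [ 338.5 -197.5] z62 [ 395.5 -231.9]
scene blue 218.6 212.7 [11.3 18.5] 162.0 z4 [400.4 -37. ] z62 [451.7 -86.3]
scene blue 434.2 93.3 [21.9 96.9] 1421.0 z4 [567.6 840.6] z62 [603.3 709.8]
scene yellow 188.1 327.9 [32.9 41.5] 1070.5 z4 [ 562.3 -294. ] z62 [ 598.5 -319.4]
scene yellow 146.2 282.7 [21. 24.] 391.5 z4 [ 427.4 -267.6] z62 [ 476.2 -295.5]
scene yellow 473.5 181.7 [ 56.6 102. ] 2568.0 z4 [825.7 408.2] z62 [837.4 317.6]
[-78.49174873 415.98519181] [279.19001301 455.53044985]
```

View pics/bl.png

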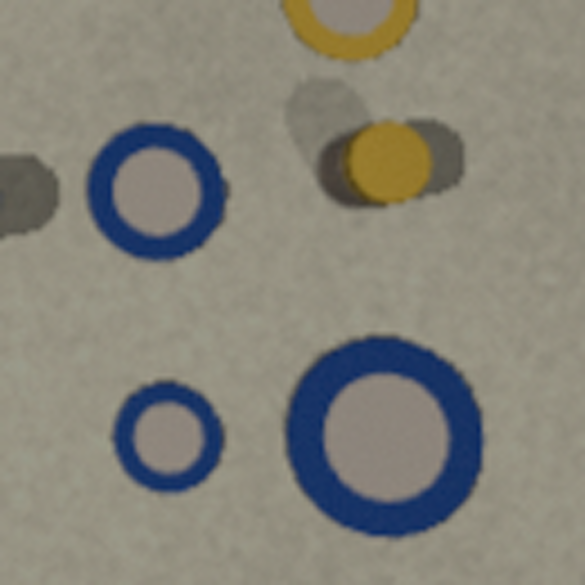

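View pics/case.png

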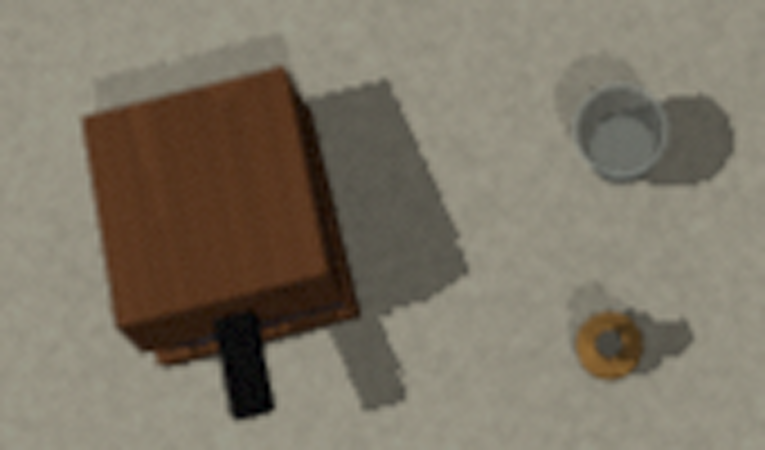

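View pics/case2.png

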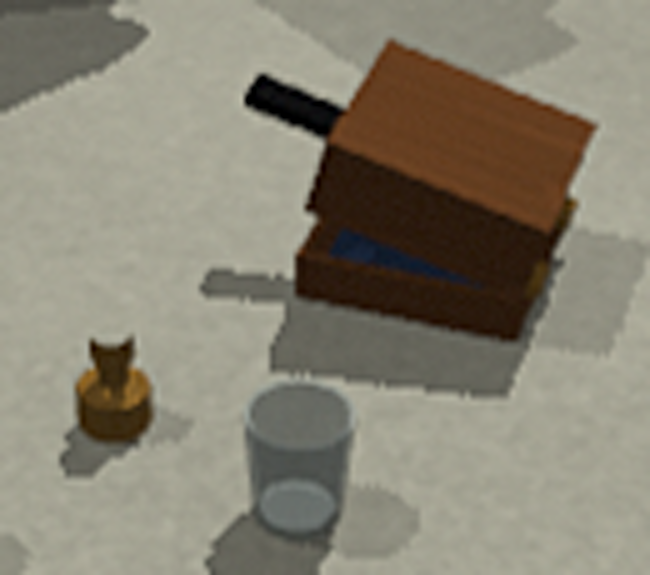

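The middle ring at crop (157,190) measures about 65–70 mm across. The other two are about 52 and 97 mm, so this one is mat_blue. Next I'll fit the case pose.

```bash
cat > fit.py <<'E'
from m import *
from scipy.optimize import least_squares
ct=env.read_camera("top"); cs=env.read_camera("scene")
def pt(p,kind,P):
    x,y,yaw,th=p
    P=np.array(P,float)
    if kind=="lid": # P: (dist from hinge toward front a, y, n above rim)
        a,yy,n=P
        P=np.array([55-a*np.cos(th)+n*np.sin(th), yy, 25+a*np.sin(th)+n*np.cos(th)])
    c,s=np.cos(yaw),np.sin(yaw)
    return np.array([x+c*P[0]-s*P[1],y+s*P[0]+c*P[1],P[2]])
T=lambda u,v:(130+u/4.5,160+v/4.5); S=lambda u,v:(240+u/5,125+v/5)
obs=[(ct,"lid",(0,50,42),T(83,118)),(ct,"lid",(0,-50,42),T(283,67)),(ct,"lid",(110,-50,42),T(328,275)),(ct,"lid",(110,50,42),T(118,322)),
(ct,"tray",(-55,-50,25),T(358,312)),
(cs,"lid",(110,50,42),S(390,40)),(cs,"lid",(0,50,42),S(595,127)),(cs,"lid",(0,-50,42),S(548,232)),(cs,"lid",(110,-50,42),S(332,140)),(cs,"lid",(110,-50,0),S(308,210)),
(cs,"tray",(-55,-50,0),S(297,297)),(cs,"tray",(55,-50,0),S(520,340)),(cs,"tray",(-55,-50,25),S(299,253))]
f=lambda p:np.concatenate([proj(c,pt(p,k,P))-np.array(o) for c,k,P,o in obs])
r=least_squares(f,[600,195,0.2,0.3],loss="soft_l1")
if __name__=="__main__":
    print(r.x, f(r.x).reshape(-1,2).round(1).tolist())
    print("tab",pt(r.x,"lid",(146,0,18)), "tab end top px",proj(ct,pt(r.x,"lid",(160,0,23)))) 
    # weight: head top px
    u,v=T(610,343); print("w top head",unproj(ct,u,v,50)); print("foot top",unproj(ct,*T(608,346),20))
    print("w scene head",unproj(cs,*S(112,342),50),"foot bottom centre",unproj(cs,*S(114,425),0), unproj(cs,*S(114,390),20))
    from scipy.spatial.transform import Rotation as Ro
    st=env.state(); print(Ro.from_euler("xyz",st["tcp_rot"]).as_matrix().round(3), st["eef_pos"],st["t"])
E
python3 fit.py
```

```text
[585.2725811  199.4094153   -6.54333131  -6.42315334] [[26.3, -34.8], [26.0, -11.4], [2.5, -8.8], [5.2, -31.5], [-1.7, -17.6], [24.3, 21.9], [18.4, 18.5], [-2.9, 14.1], [5.7, 16.6], [11.5, 18.2], [13.2, 3.8], [2.0, 17.7], [13.3, 4.1]]
tab [496.28757025 223.09525698  22.45529435] tab end top px [179.44356316 227.95290895]
w top head [464.26698574  35.04441025  50.        ]
foot top [464.95711323  36.57950378  20.        ]
w scene head [474.74643519  27.97087067  50.        ] foot bottom centre [471.79034392  30.90338046   0.        ] [472.17261328  31.34933512  20.        ]
[[-0.     0.228  0.974]
 [-0.     0.974 -0.228]
 [-1.    -0.    -0.   ]] [142.32853668 608.5085194  214.46638311] 0.3
```

```bash
sed -i 's/r=least_squares.*/r=least_squares(f,[600,195,0.2,0.3],x_scale=[10,10,.1,.1])/' fit.py; python3 fit.py
```

```text
[5.22307186e+02 2.24487889e+02 2.67051173e-01 2.19643707e-01] [[-0.4, -1.4], [0.4, -1.5], [0.1, -1.2], [-0.3, 0.5], [-0.7, -1.1], [-0.8, -0.4], [0.2, -1.6], [0.1, -0.7], [-1.6, -0.0], [-1.0, 0.1], [-0.4, -0.7], [-0.7, 0.1], [-0.5, -0.3]]
tab [441.69899207 202.43461405  74.37831044] tab end top px [186.05220667 250.8607557 ]
w top head [464.26698574  35.04441025  50.        ]
foot top [464.95711323  36.57950378  20.        ]
w scene head [474.74643519  27.97087067  50.        ] foot bottom centre [471.79034392  30.90338046   0.        ] [472.17261328  31.34933512  20.        ]
[[-0.     0.228  0.974]
 [-0.     0.974 -0.228]
 [-1.    -0.    -0.   ]] [142.31418748 608.56799744 214.58614358] 0.4
```

Request:
apply_moves(offset=[[12,-16.2,-1.6],[12,-16.2,-1.6],[12,-16.2,-1.6],[12,-16.2,-1.6],[12,-16.2,-1.6],[12,-16.2,-1.6],[12,-16.2,-1.6],[12,-16.2,-1.6],[12,-16.2,-1.6],[12,-16.2,-1.6],[12,-16.2,-1.6],[12,-16.2,-1.6],[12,-16.2,-1.6],[12,-16.2,-1.6]], yaw=[4.75,4.75,4.75,4.75,4.75,4.75,4.75,4.75,4.75,4.75,4.75,4.75,4.75,4.75], jaw=[-0.4,-0.4,-0.4,-0.4,-0.4,-0.4,-0.4,-0.4,-0.4,-0.4,-0.4,-0.4,-0.4,-0.4])

```text
t: 2.15
eef_pos: [442.1, 203.9, 174.6]
tcp_rot: [-0.932, 1.571, -0.664]
ft_force: [0.0, 0.1, -0.0]
opening: 0.7
```

```bash
cat >> h.py <<'E'
from scipy.spatial.transform import Rotation as Ro
def wray(c,st,u,v):
    he=np.array(c["hand_eye"]); R=Ro.from_euler("xyz",st["tcp_rot"]).as_matrix()
    a,b=(u-c["cx"])/c["fx"],(v-c["cy"])/c["fy"]; r=np.hypot(a,b)+1e-12
    d=np.array([a/r*np.sin(r),b/r*np.sin(r),np.cos(r)])
    return R@he[:3,3]+st["eef_pos"], R@(he[:3,:3]@d)
def wun(c,st,u,v,z):
    o,d=wray(c,st,u,v); return o+d*(z-o[2])/d[2]
def wproj(c,st,P):
    he=np.array(c["hand_eye"]); R=Ro.from_euler("xyz",st["tcp_rot"]).as_matrix()
    q=R.T@(np.array(P,float)-st["eef_pos"]); q=he[:3,:3].T@(q-he[:3,3])
    t=np.arctan2(np.hypot(q[0],q[1]),q[2]); n=np.hypot(q[0],q[1])+1e-12
    return np.array([c["cx"]+c["fx"]*t*q[0]/n,c["cy"]+c["fy"]*t*q[1]/n])
def jawang(st):
    y=Ro.from_euler("xyz",st["tcp_rot"]).as_matrix()[:,1]; return np.degrees(np.arctan2(-y[0],y[1]))
E
python3 - <<'E'
from h import *
st=env.state(); c=save("wrist","w1.png",scale=1.4); print(c["hand_eye"],c["fx"],c["cx"],c["cy"],jawang(st),st["joints"])
print(wproj(c,st,[441.7,202.4,74.4])*1.4, wproj(c,st,[468.5,33.5,50])*1.4)
E
```

```text
[[ 4.11913907e-04 -2.43795705e-01  9.69826523e-01 -1.70283235e+02]
 [ 9.99999915e-01  1.19475558e-04 -3.94695582e-04  3.01001824e-01]
 [-1.96454767e-05  9.69826603e-01  2.43795734e-01 -6.78086485e+01]
 [ 0.00000000e+00  0.00000000e+00  0.00000000e+00  1.00000000e+00]] 325.19226210127806 282.293840364682 207.2057451341594 15.376679662957857 [ 2.96427371e-01  3.48018584e-01  1.93716159e+00 -1.40804089e-04
  8.56338099e-01 -1.54265040e+00]
[392.71956121 288.47648393] [157.81279206 255.01246752]
```

View pics/w1.png

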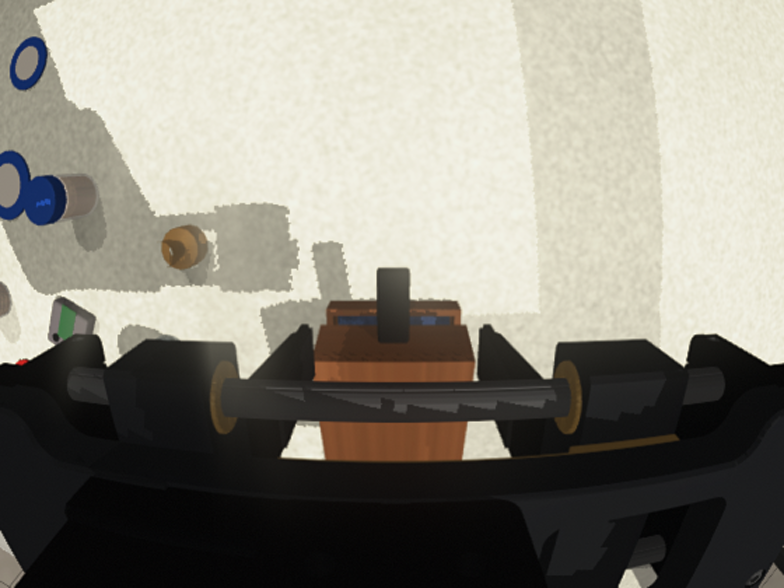

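The tab is at (393,268)–(393,340), and the predicted grip point (393,288) falls on it. Descend and pinch.

Request:
apply_moves(offset=[[0,-0.05,-2.5],[0,-0.05,-4.7],[0,-0.05,-4.7],[0,-0.05,-4.7],[0,-0.05,-4.7],[0,-0.05,-4.7],[0,-0.05,-4.7],[0,-0.05,-4.7],[0,-0.05,-4.7],[0,-0.05,-4.7],[0,-0.05,-4.7],[0,-0.05,-4.7]], yaw=[0,0,0,0,0,0,0,0,0,0,0,0], jaw=[-0.4,-0.4,-0.4,-0.4,1,1,1,1,1,1,1,1])

```text
t: 3.7
eef_pos: [442.2, 202.4, 57.1]
tcp_rot: [-2.134, 1.571, -1.866]
ft_force: [0.6, -3.9, -0.3]
opening: 0.206
```

```bash
python3 - <<'E'
import numpy as np
def g(th): return np.array([55-146*np.cos(th)+18*np.sin(th),25+146*np.sin(th)+18*np.cos(th)])
c,s=np.cos(.267),np.sin(.267)
for th in np.linspace(.22,1.72,17):
    d=(g(th)-g(.22))/25; print(round(th,2),(np.array([c*d[0],s*d[0],d[1]])).round(2).tolist())
E
```

```text
0.22 [0.0, 0.0, 0.0]
0.31 [0.2, 0.06, 0.51]
0.41 [0.45, 0.12, 1.0]
0.5 [0.74, 0.2, 1.46]
0.6 [1.07, 0.29, 1.89]
0.69 [1.44, 0.39, 2.29]
0.78 [1.84, 0.5, 2.65]
0.88 [2.27, 0.62, 2.97]
0.97 [2.73, 0.75, 3.25]
1.06 [3.22, 0.88, 3.48]
1.16 [3.72, 1.02, 3.66]
1.25 [4.24, 1.16, 3.79]
1.34 [4.76, 1.3, 3.88]
1.44 [5.29, 1.45, 3.91]
1.53 [5.82, 1.59, 3.89]
1.63 [6.35, 1.74, 3.81]
1.72 [6.87, 1.88, 3.69]
```

Request:
apply_moves(offset=[[0.2,0.06,0.51],[0.45,0.12,1.0],[0.74,0.2,1.46],[1.07,0.29,1.89],[1.44,0.39,2.29],[1.84,0.5,2.65],[2.27,0.62,2.97],[2.73,0.75,3.25],[3.22,0.88,3.48],[3.72,1.02,3.66],[4.24,1.16,3.79],[4.76,1.3,3.88],[5.29,1.45,3.91],[5.82,1.59,3.89],[6.35,1.74,3.81],[6.87,1.88,3.69],[6.87,1.88,3.69]], yaw=[0,0,0,0,0,0,0,0,0,0,0,0,0,0,0,0,0], jaw=[1,1,1,1,1,1,1,1,1,1,1,1,1,1,1,1,1])

```text
t: 5.82
eef_pos: [616.3, 250.1, 150.1]
tcp_rot: [0.002, 1.567, 0.27]
ft_force: [1.5, -0.5, 5.4]
opening: 0.205
```

```bash
python3 - <<'E'
from h import *
st=env.state(); print(st["t"],st["eef_pos"],st["ft_force"],st["opening"]); save("scene","s2.png",crop=(200,60,400,210),scale=4)
E
```

```text
5.825 [616.26402778 250.06843513 150.05226501] [ 1.46907683 -0.51804074  5.35097549] 0.20514414842406872
```

View pics/s2.png

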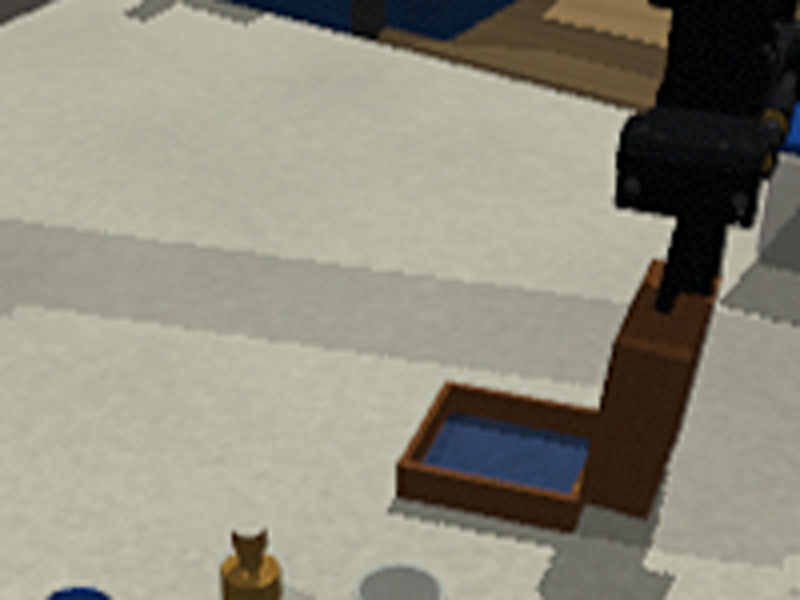

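The lid is open at about 1.7 rad and the tray is empty. Release, then hover over the weight.

Request:
apply_moves(offset=[[0,0,0],[0,0,0],[0,0,0],[0,0,0],[0,0,1.5],[0,0,3],[0,0,3],[-5.9,-8.66,1],[-5.9,-8.66,0.4],[-5.9,-8.66,0.4],[-5.9,-8.66,0.4],[-5.9,-8.66,0.4],[-5.9,-8.66,0.4],[-5.9,-8.66,0.4],[-5.9,-8.66,0.4],[-5.9,-8.66,0.4]], yaw=[0,0,0,0,0,0,0,0,0,0,0,0,0,0,0,0], jaw=[-0.3,-0.3,-0.3,-0.3,-0.3,-0.3,-0.3,-0.3,-0.3,-0.3,-0.3,-0.3,-0.3,-0.3,-0.3,-0.3])

```text
t: 7.88
eef_pos: [468.9, 34.1, 160.1]
tcp_rot: [-0.023, 1.567, 0.246]
ft_force: [0.6, -0.2, 1.0]
opening: 0.652
```

```bash
python3 - <<'E'
from h import *
st=env.state(); c=save("wrist","w3.png",crop=(180,120,380,260),scale=4); print(st["eef_pos"],jawang(st))
for z in(0,20,50): print((wproj(c,st,[468.5,33.5,z])-[180,120])*4)
E
```

```text
[468.86701689  34.14180527 160.11968443] 15.417800163886456
[406.57983972 287.35626218]
[406.3790215  303.88046337]
[406.02765076 332.86425294]
```

View pics/w3.png

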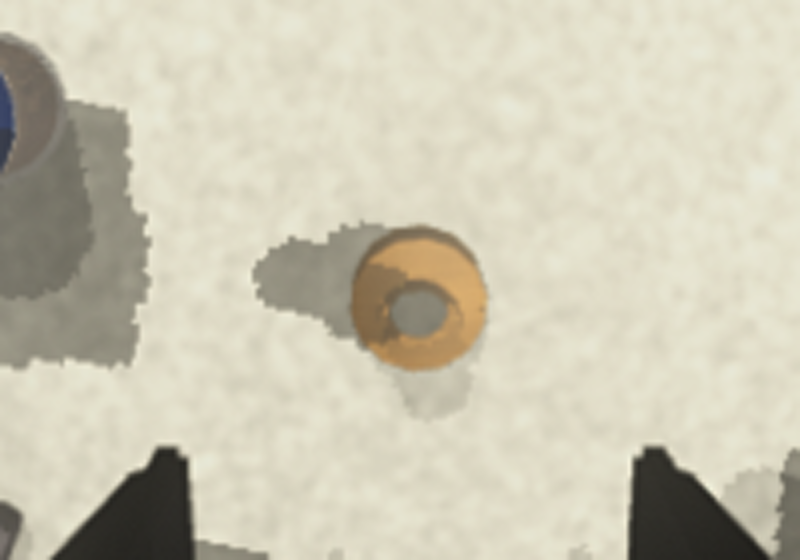

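The weight's foot is centred at crop (419,303), about 3 mm to the right of the prediction. Correct for that, grasp the head and lift.

Request:
apply_moves(offset=[[-0.05,0.1,-2],[-0.05,0.1,-4],[-0.05,0.1,-5.4],[-0.05,0.1,-5.4],[-0.05,0.1,-5.4],[-0.05,0.1,-5.4],[-0.05,0.1,-5.4],[-0.05,0.1,-5.4],[-0.05,0.1,-5.4],[-0.05,0.1,-5.4],[-0.05,0.1,-5.4],[-0.05,0.1,-5.4],[-0.05,0.1,-4.5],[-0.05,0.1,-3],[-0.05,0.1,-2],[-0.05,0.1,-2],[-0.05,0.1,-2]], yaw=[0,0,0,0,0,0,0,0,0,0,0,0,0,0,0,0,0], jaw=[-0.3,-0.3,-0.3,-0.3,-0.3,0.5,1,1,1,1,1,1,1,1,1,1,1])

```text
t: 10.05
eef_pos: [467.0, 36.6, 109.2]
tcp_rot: [0.127, 1.568, 0.395]
ft_force: [0.1, 1.6, -2.4]
opening: 0.2
```

```bash
python3 - <<'E'
from h import *
st=env.state(); c=save("wrist","w4.png",crop=(180,120,380,260),scale=4); print(st["eef_pos"],jawang(st),st["opening"],st["ft_force"])
save("scene","s4.png",crop=(200,100,400,250),scale=4)
E
```

```text
[466.99693229  36.55738143 109.16466846] 15.40561186834601 0.20019106427689984 [ 0.0730929   1.62259422 -2.35899091]
```

View pics/w4.png

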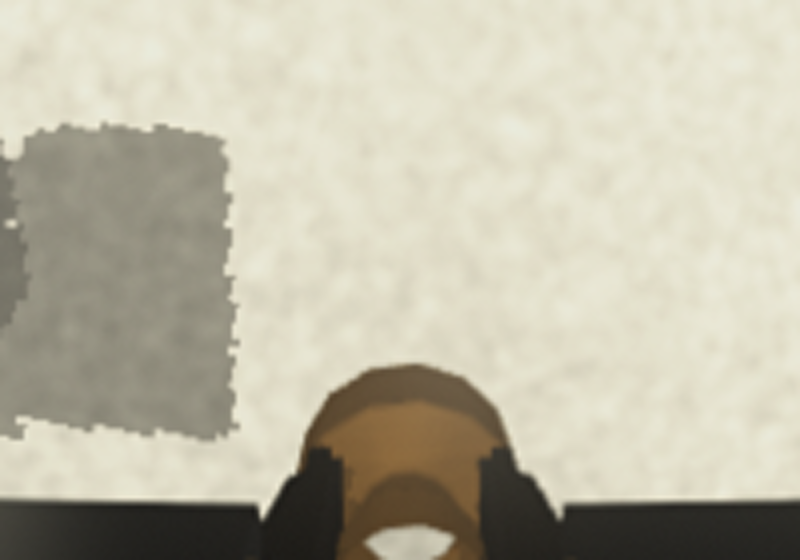

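View pics/s4.png

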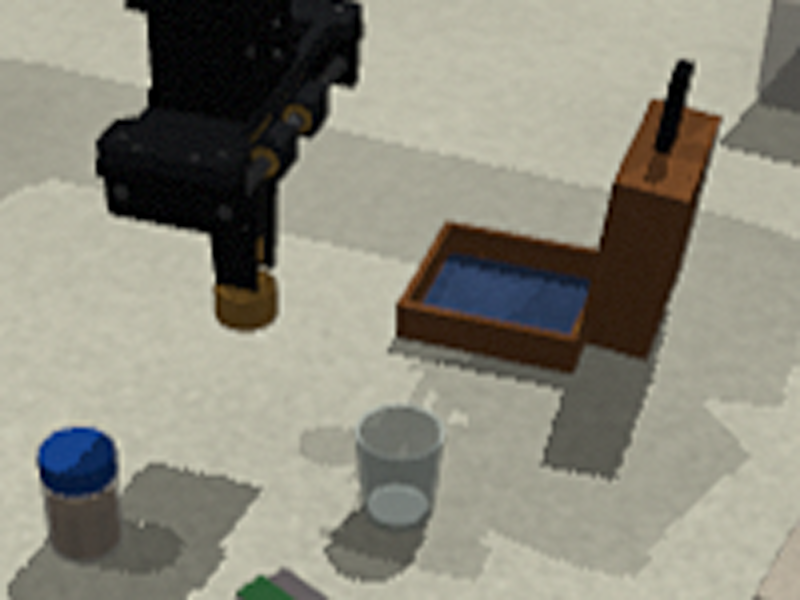

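The weight is held upright and the lid has stayed open. Carry it to the tray, at case x ≈ -12, y ≈ 0.

Request:
apply_moves(offset=[[0.5,2,0],[1.0,4,0],[1.4,6,0],[1.75,7.4,0],[1.75,7.4,0],[1.75,7.4,0],[1.75,7.4,0],[1.75,7.4,-1.2],[1.75,7.4,-2.2],[1.75,7.4,-2.8],[1.75,7.4,-3.13],[1.75,7.4,-3.13],[1.75,7.4,-3.13],[1.75,7.4,-3.13]], yaw=[0,0,0,0,0,0,0,0,0,0,0,0,0,0], jaw=[1,1,1,1,1,1,1,1,1,1,1,1,1,1])

```text
t: 11.9
eef_pos: [510.9, 221.6, 31.1]
tcp_rot: [0.248, 1.568, 0.517]
ft_force: [-0.5, -0.5, -2.9]
opening: 0.198
```

```bash
python3 - <<'E'
from h import *
st=env.state(); print(st["eef_pos"],jawang(st),st["opening"],st["ft_force"])
save("scene","s5.png",crop=(200,100,400,250),scale=4)
E
```

```text
[510.85848229 221.64743247  31.1373939 ] 15.406912417553153 0.19812052943718392 [-0.51038516 -0.5286364  -2.88834951]
```

View pics/s5.png

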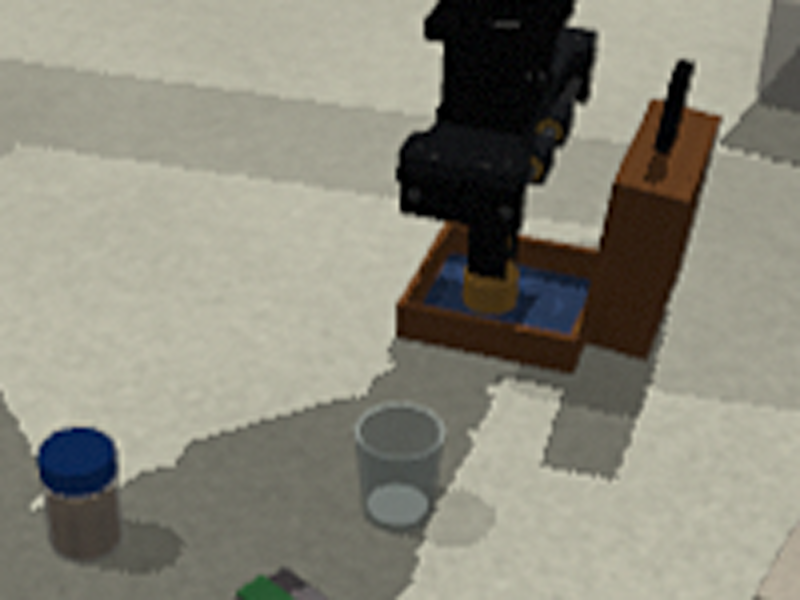

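Request:
apply_moves(offset=[[0,0,-0.05],[0,0,-0.05],[0,0,-0.05],[0,0,-0.05],[0,0,-0.05],[0,0,0.5],[0,0,2.5],[0,0,5],[0,0,7.5],[0,0,8.5],[0,0,8.5],[0,0,8.5],[0,0,8.5]], yaw=[0,0,0,0,0,0,0,0,0,0,0,0,0], jaw=[1,1,0.1,0.1,0.1,0.1,0.1,-0.2,-0.3,-0.3,-0.3,-0.3,-0.3])

```text
t: 13.58
eef_pos: [510.4, 221.5, 242.4]
tcp_rot: [1.039, 1.57, 1.308]
ft_force: [0.5, 0.6, -0.0]
opening: 0.652
```

```bash
python3 - <<'E'
from h import *
st=env.state(); print(st["eef_pos"],jawang(st),st["opening"],st["ft_force"])
save("scene","s6.png",crop=(200,60,400,210),scale=4)
c=save("wrist","w6.png",scale=1.4)
E
```

```text
[510.39839462 221.49923395 242.37368134] 15.405624198199996 0.6524904049729074 [ 0.45995116  0.61147502 -0.00086219]
```

View pics/s6.png

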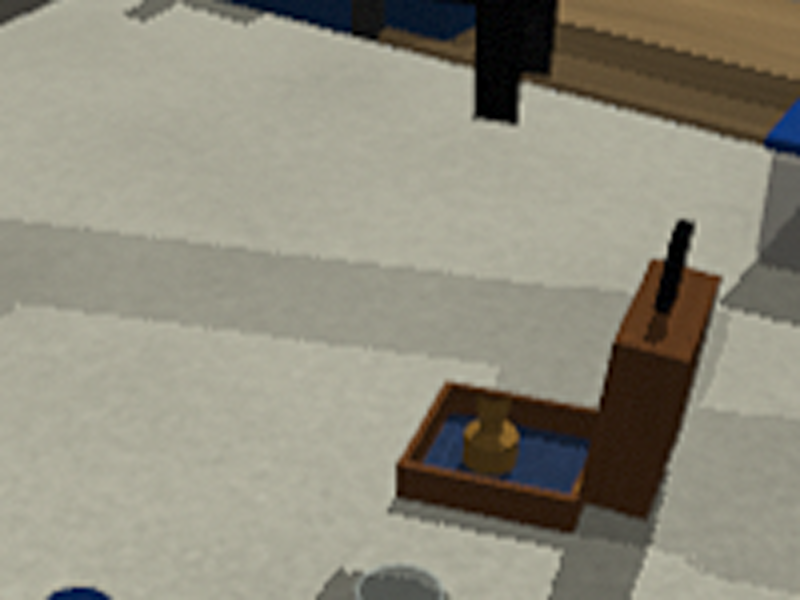

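View pics/w6.png

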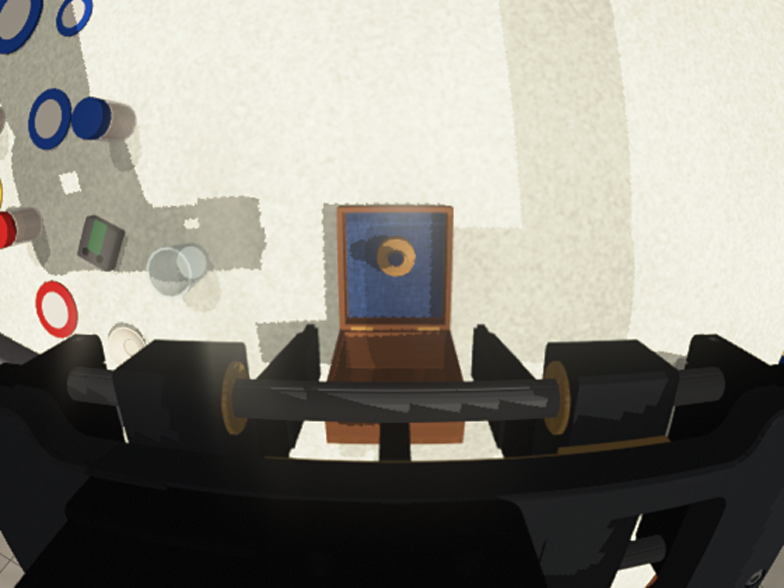

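The weight stands upright in the tray. Go back to the tab and pinch it.

Request:
apply_moves(offset=[[2.2,0.6,0],[4.24,1.14,0],[4.24,1.14,0],[4.24,1.14,0],[4.24,1.14,-1.8],[4.24,1.14,-3.7],[4.24,1.14,-3.7],[4.24,1.14,-3.7],[4.24,1.14,-3.7],[4.24,1.14,-3.7],[4.24,1.14,-3.7],[4.24,1.14,-3.7],[4.24,1.14,-3.7]], yaw=[0,0,0,0,0,0,0,0,0,0,0,0,0], jaw=[-0.3,-0.3,-0.3,-0.3,-0.3,-0.3,-0.3,1,1,1,1,1,1])

```text
t: 15.3
eef_pos: [616.7, 250.2, 150.3]
tcp_rot: [0.573, 1.569, 0.842]
ft_force: [-0.6, 0.8, 2.1]
opening: 0.205
```

```bash
python3 - <<'E'
import numpy as np
from h import *
st=env.state(); print(st["eef_pos"],st["opening"],st["ft_force"])
def g(th): return np.array([55-146*np.cos(th)+18*np.sin(th),25+146*np.sin(th)+18*np.cos(th)])
c,s=np.cos(.267),np.sin(.267)
# current theta by position of grasp point
P=st["eef_pos"]+[0,0,18.8]; xl=c*(P[0]-522.3)+s*(P[1]-224.5); yl=-s*(P[0]-522.3)+c*(P[1]-224.5)
v=np.array([xl-55,P[2]-25]); th0=np.arctan2(v[1],-v[0])-np.arctan2(18,146); print(xl,yl,"r",np.hypot(*v),np.hypot(146,18),"th",th0)
L=[]
for th in np.linspace(th0,0,19)[1:]:
    d=(g(th)-g(th0))/25; L.append((np.array([c*d[0],s*d[0],d[1]])).round(2).tolist())
print(L)
E
```

```text
[616.69951307 250.1963485  150.32252666] 0.20460912897210928 [-0.60674211  0.83345979  2.14538189]
97.83432880133888 -0.12042291031677976 r 150.35319223349768 147.10540438746634 th 1.7370207843519705
[[-0.53, -0.15, 0.14], [-1.07, -0.29, 0.22], [-1.62, -0.44, 0.24], [-2.17, -0.59, 0.22], [-2.71, -0.74, 0.13], [-3.24, -0.89, -0.0], [-3.76, -1.03, -0.19], [-4.25, -1.16, -0.43], [-4.73, -1.29, -0.72], [-5.17, -1.41, -1.05], [-5.58, -1.53, -1.43], [-5.95, -1.63, -1.84], [-6.28, -1.72, -2.29], [-6.57, -1.8, -2.77], [-6.82, -1.86, -3.28], [-7.01, -1.92, -3.81], [-7.16, -1.96, -4.36], [-7.25, -1.98, -4.92]]
```

Request:
apply_moves(offset=[[-0.53,-0.15,0.14],[-1.07,-0.29,0.22],[-1.62,-0.44,0.24],[-2.17,-0.59,0.22],[-2.71,-0.74,0.13],[-3.24,-0.89,0],[-3.76,-1.03,-0.19],[-4.25,-1.16,-0.43],[-4.73,-1.29,-0.72],[-5.17,-1.41,-1.05],[-5.58,-1.53,-1.43],[-5.95,-1.63,-1.84],[-6.28,-1.72,-2.29],[-6.57,-1.8,-2.77],[-6.82,-1.86,-3.28],[-7.01,-1.92,-3.81],[-7.16,-1.96,-4.36],[-7.25,-1.98,-4.92],[-7.25,-1.98,-5.0]], yaw=[0,0,0,0,0,0,0,0,0,0,0,0,0,0,0,0,0,0,0], jaw=[1,1,1,1,1,1,1,1,1,1,1,1,1,1,1,1,1,1,1])

```text
t: 17.68
eef_pos: [433.3, 200.0, 25.1]
tcp_rot: [2.982, 1.567, -3.032]
ft_force: [-7.1, -5.1, 14.0]
opening: 0.205
```

```bash
python3 - <<'E'
from h import *
st=env.state(); print(st["eef_pos"],jawang(st),st["opening"],st["ft_force"])
save("scene","s7.png",crop=(240,100,400,220),scale=5)
E
```

```text
[433.28581012 199.95775905  25.13728495] 15.411641115151605 0.2054288036923549 [-7.14780302 -5.07370632 13.97156142]
```

View pics/s7.png

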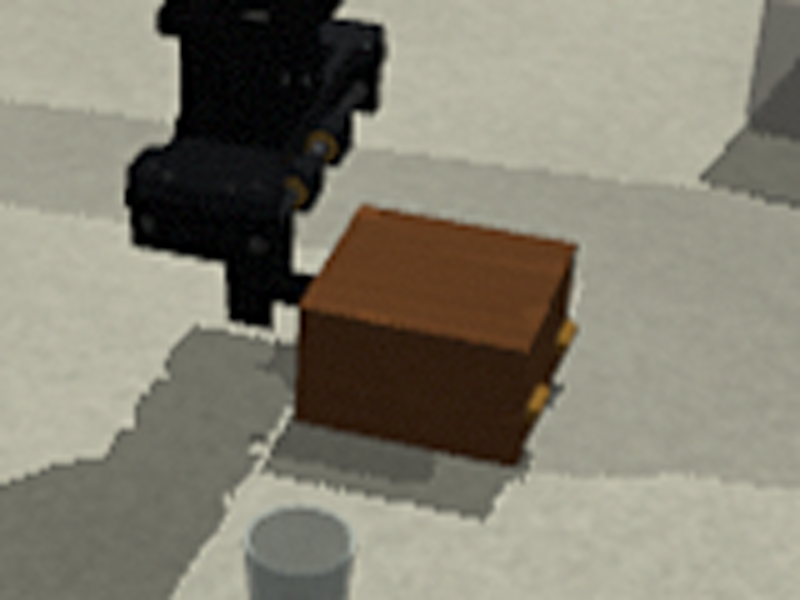

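Wrist force is 14 N upward and the lid sits flush. Release, lift and hover over the blue jar.

Request:
apply_moves(offset=[[0,0,0],[0,0,0],[0,0,0],[0,0,0],[0,0,2],[0,0,4],[0,0,5.2],[0.3,-3,5.2],[0.55,-6,5.2],[0.55,-9,5.2],[0.55,-11.24,5.2],[0.55,-11.24,5.2],[0.55,-11.24,5.2],[0.55,-11.24,5.2],[0.55,-11.24,5.2]], yaw=[0,0,0,0,0,0,0,0,0,0,0,0,0,0,0], jaw=[-0.3,-0.3,-0.3,-0.3,-0.3,-0.3,-0.3,-0.5,-0.5,-0.5,-0.5,-0.5,-0.5,-0.5,-0.5])

```text
t: 19.6
eef_pos: [447.0, -80.1, 155.4]
tcp_rot: [2.955, 1.567, -3.058]
ft_force: [0.3, 0.6, 0.1]
opening: 0.746
```

```bash
python3 - <<'E'
from h import *
st=env.state(); c=save("wrist","w8.png",scale=1.4); print(st["eef_pos"],jawang(st))
for P in([447,-81,62],[458,-190,4],[577,-193,62],[470,-290,62]): print(wproj(c,st,P)*1.4)
save("scene","s8.png",scale=1.4)
E
```

```text
[446.98817316 -80.09684614 155.37808525] 15.49122961537876
[393.32617647 292.71827955]
[247.74114239 249.0875977 ]
[194.37712812 421.58793437]
[ 91.7036777  244.87110938]
```

View pics/w8.png

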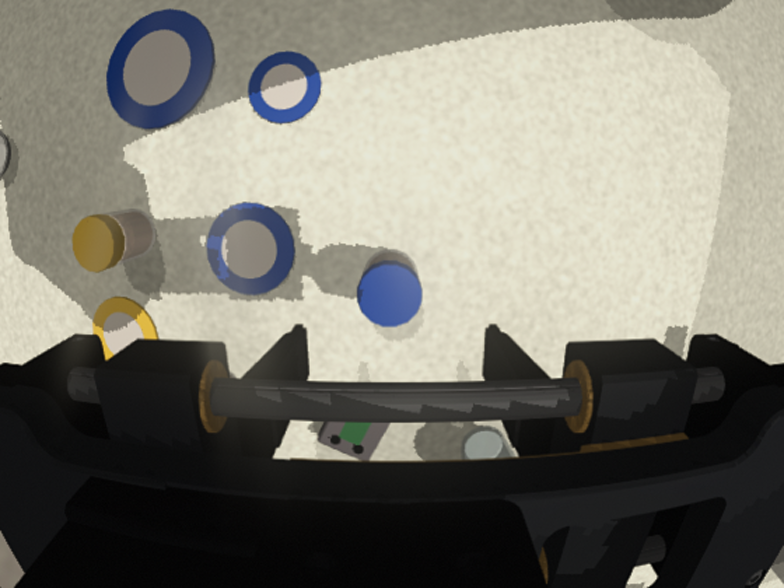

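View pics/s8.png

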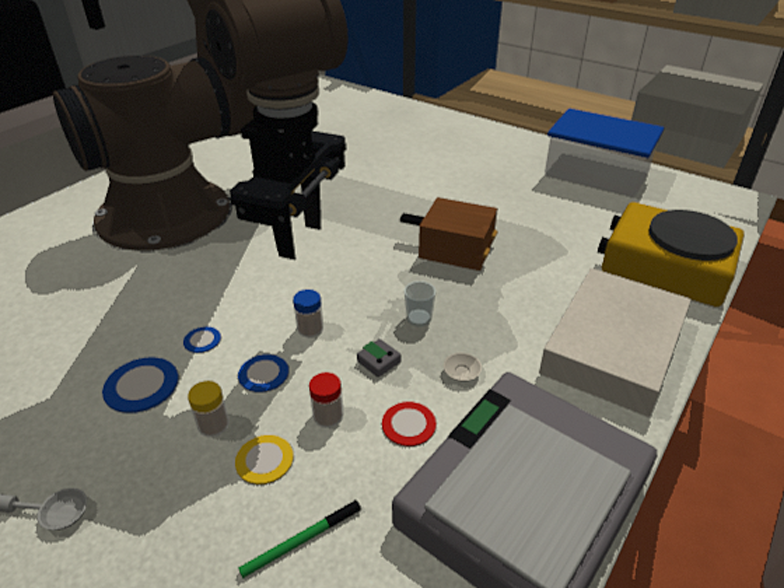

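The blue cap at (390,294) and the mat at (250,248) match the predictions within 2 mm. Grasp, lift, carry and lower.

Request:
apply_moves(offset=[[0,-0.05,-2],[0,-0.05,-4],[0,-0.05,-5.4],[0,-0.05,-5.4],[0,-0.05,-5.4],[0,-0.05,-5.4],[0,-0.05,-5.4],[0,-0.05,-5.4],[0,-0.05,-5.4],[0,-0.05,-5.4],[0,-0.05,-5.4],[0,-0.05,-5.0],[0,-0.05,-4.2],[0,-0.05,-3.8],[0.1,-1,-3.8],[0.2,-2.2,-3.8],[0.35,-3.4,-3.8],[0.43,-4.36,-3.8],[0.43,-4.36,-3.8],[0.43,-4.36,-3.8]], yaw=[0,0,0,0,0,0,0,0,0,0,0,0,0,0,0,0,0,0,0,0], jaw=[-0.5,-0.5,-0.5,-0.5,-0.5,0,0.3,1,1,1,1,1,1,1,1,1,1,1,1,1])

```text
t: 22.2
eef_pos: [457.4, -188.5, 60.3]
tcp_rot: [2.845, 1.567, 3.115]
ft_force: [0.4, -0.1, -1.7]
opening: 0.419
```

```bash
python3 - <<'E'
from h import *
st=env.state(); c=save("wrist","w9.png",scale=1.4); print(st["eef_pos"],jawang(st),st["opening"],st["ft_force"])
save("scene","s9.png",crop=(100,120,300,270),scale=4)
E
```

```text
[ 457.41795574 -188.51617887   60.34108649] 15.4910748706347 0.41919581309206316 [ 0.39933257 -0.09166934 -1.7145956 ]
```

View pics/s9.png

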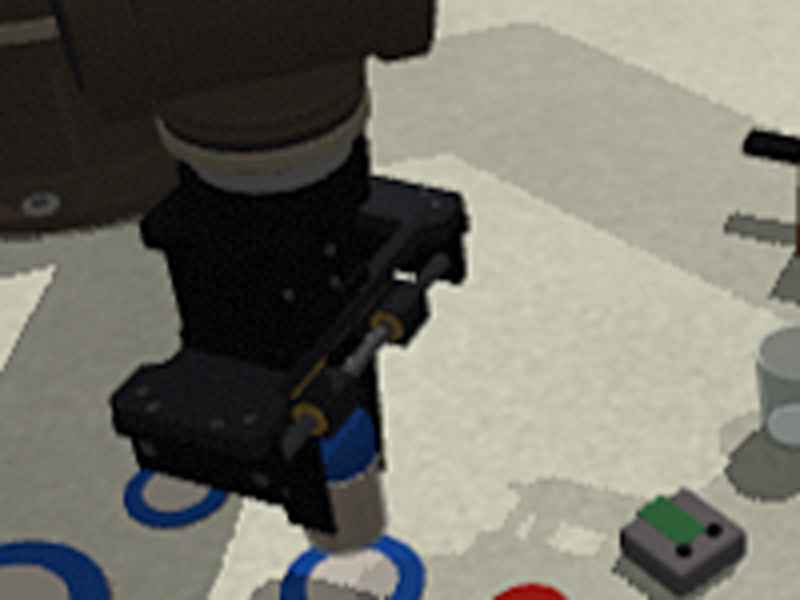

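View pics/w9.png

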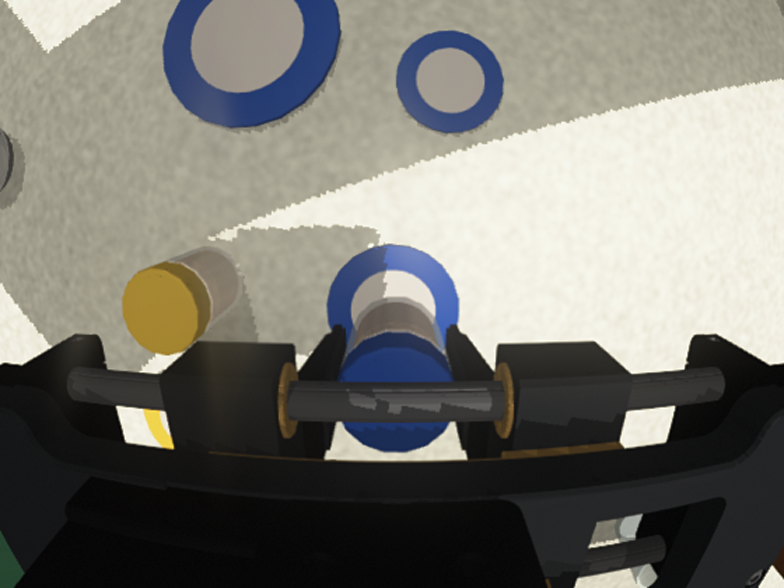

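The blue jar is held upright and laterally centred on the mat (mat columns 328–459). Lower, release and lift.

Request:
apply_moves(offset=[[0,0,-0.8],[0,0,-1.3],[0,0,-1.43],[0,0,-1.43],[0,0,-1.43],[0,0,-1.43],[0,0,-1.43],[0,0,-1.43],[0,0,-1.43],[0,0,0.5],[0,0,2.5],[0,0,4],[0,0,4]], yaw=[0,0,0,0,0,0,0,0,0,0,0,0,0], jaw=[1,1,1,1,1,-0.1,-0.3,-0.3,-0.3,-0.3,-0.3,-0.5,-0.5])

```text
t: 23.92
eef_pos: [458.5, -188.8, 162.9]
tcp_rot: [-1.625, 1.568, -1.353]
ft_force: [0.3, -0.3, 0.1]
opening: 0.747
```

```bash
python3 - <<'E'
from h import *
st=env.state(); c=save("wrist","w10.png",scale=1.4); print(st["eef_pos"],jawang(st),st["opening"],st["ft_force"])
for P in([458,-189,66],[469,-288,62],[577,-193,62],[560,-291,4],[672,-146,4]): print(wproj(c,st,P)*1.4)
E
```

```text
[ 458.50069267 -188.78406553  162.87231218] 15.542313176205829 0.7474588877316669 [ 0.33198079 -0.31656777  0.11422726]
[395.19936203 290.28640534]
[239.46333671 264.14220255]
[344.52640086 445.06561988]
[240.97290721 356.14999585]
[378.15114399 502.73896193]
```

View pics/w10.png

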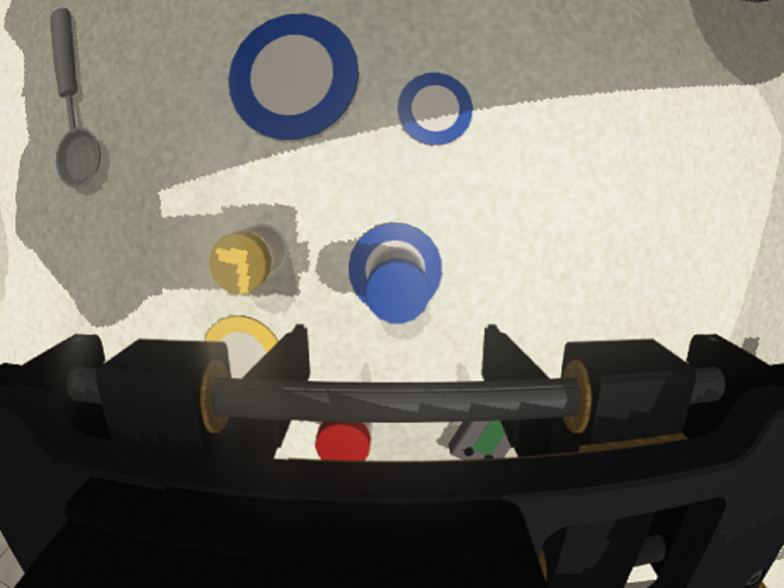

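The blue jar stands on its mat (ring centre (395,269)). The yellow cap at (240,262) is as predicted. Next, the yellow jar.

Request:
apply_moves(offset=[[0.2,-2,0],[0.42,-3.97,0],[0.42,-3.97,0],[0.42,-3.97,-1.5],[0.42,-3.97,-3.5],[0.42,-3.97,-5.0],[0.42,-3.97,-5.7],[0.42,-3.97,-5.7],[0.42,-3.97,-5.7],[0.42,-3.97,-5.7],[0.42,-3.97,-5.7],[0.42,-3.97,-5.7],[0.42,-3.97,-5.7],[0.42,-3.97,-5.7],[0.42,-3.97,-5.7],[0.42,-3.97,-5.7],[0.42,-3.97,-5.0],[0.42,-3.97,-4.2],[0.42,-3.97,-4.2]], yaw=[0,0,0,0,0,0,0,0,0,0,0,0,0,0,0,0,0,0,0], jaw=[-0.5,-0.5,-0.5,-0.5,-0.5,-0.5,-0.5,-0.5,-0.5,0,0.3,1,1,1,1,1,1,1,1])

```text
t: 26.35
eef_pos: [468.8, -287.9, 57.8]
tcp_rot: [-1.807, 1.568, -1.536]
ft_force: [-1.1, -0.1, -0.4]
opening: 0.417
```

Request:
apply_moves(offset=[[1,0,0],[2.2,-0.1,0],[3.3,-0.12,0],[3.67,-0.12,0],[3.67,-0.12,0],[3.67,-0.12,0]], yaw=[0,0,0,0,0,0], jaw=[1,1,1,1,1,1])

```text
t: 27.1
eef_pos: [559.5, -290.8, 57.6]
tcp_rot: [-2.244, 1.569, -1.973]
ft_force: [-0.3, 0.2, -0.1]
opening: 0.42
```

```bash
python3 - <<'E'
from h import *
st=env.state(); c=save("wrist","w11.png",scale=1.4); print(st["eef_pos"],jawang(st),st["opening"],st["ft_force"])
for P in([560.5,-291,4],): print(wproj(c,st,P)*1.4)
save("scene","s11.png",crop=(80,180,280,330),scale=4)
E
```

```text
[ 559.52899889 -290.80804002   57.62840724] 15.527469717088932 0.42000491127587897 [-0.26879943  0.19671163 -0.14539437]
[394.12640426 313.62606241]
```

View pics/w11.png

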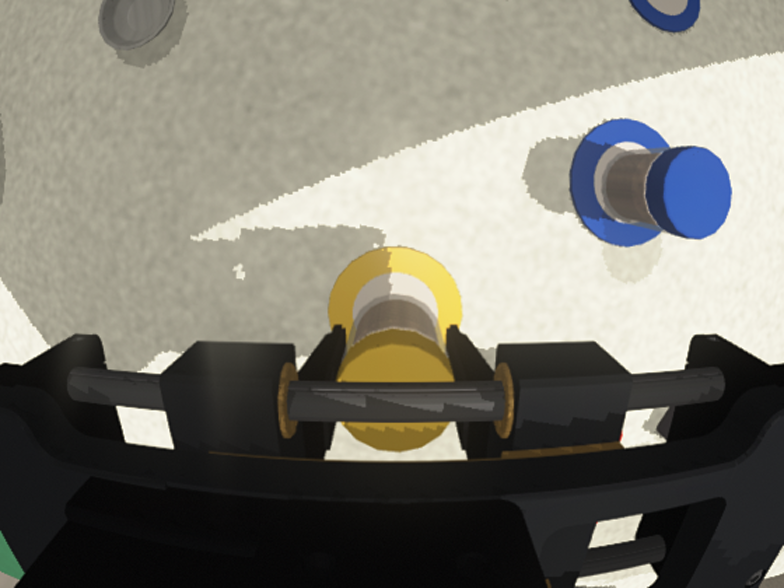

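View pics/s11.png

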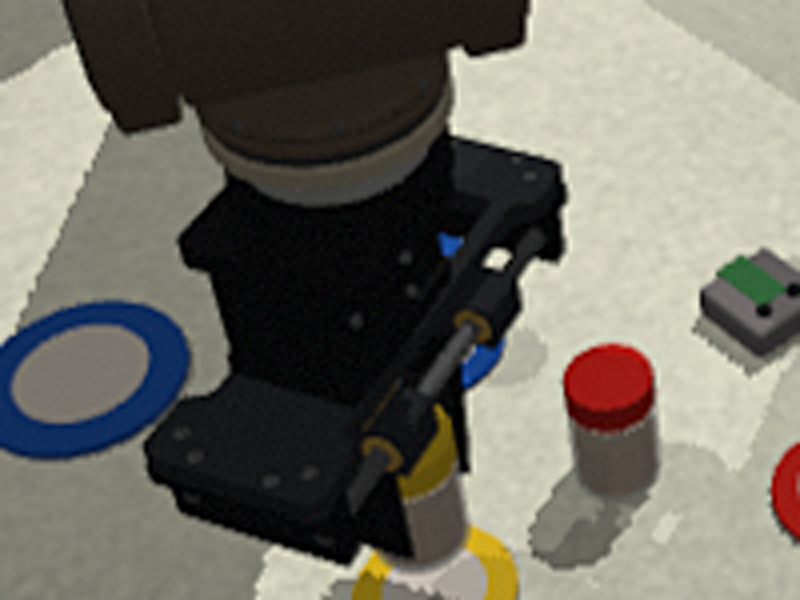

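The yellow jar is over its mat (mat columns 328–462, matching the jar). Lower, release and lift.

Request:
apply_moves(offset=[[0.04,0,-0.8],[0.04,0,-1.2],[0.04,0,-1.32],[0.04,0,-1.32],[0.04,0,-1.32],[0.04,0,-1.32],[0.04,0,-1.32],[0.04,0,-1.32],[0.04,0,-1.32],[0.04,0,0.5],[0.04,0,2.5],[0.04,0,4],[0.3,2,4],[0.6,3.8,4],[0.6,3.8,4],[0.6,3.8,4]], yaw=[0,0,0,0,0,0,0,0,0,0,0,0,0,0,0,0], jaw=[1,1,1,1,1,-0.1,-0.3,-0.3,-0.3,-0.3,-0.3,-0.5,-0.5,-0.5,-0.5,-0.5])

```text
t: 29.2
eef_pos: [574.9, -196.4, 157.9]
tcp_rot: [-1.904, 1.568, -1.633]
ft_force: [0.1, 0.7, -0.3]
opening: 0.747
```

```bash
python3 - <<'E'
from h import *
st=env.state(); c=save("wrist","w12.png",scale=1.4); print(st["eef_pos"],jawang(st),st["opening"],st["ft_force"])
for P in([577,-193,62],[672,-146,4]): print(wproj(c,st,P)*1.4)
E
```

```text
[ 574.87981734 -196.37827558  157.94615361] 15.542505840658842 0.7469502904639456 [ 0.12774387  0.66917115 -0.32787176]
[399.74381769 296.36966831]
[423.57573426 403.25840155]
```

View pics/w12.png

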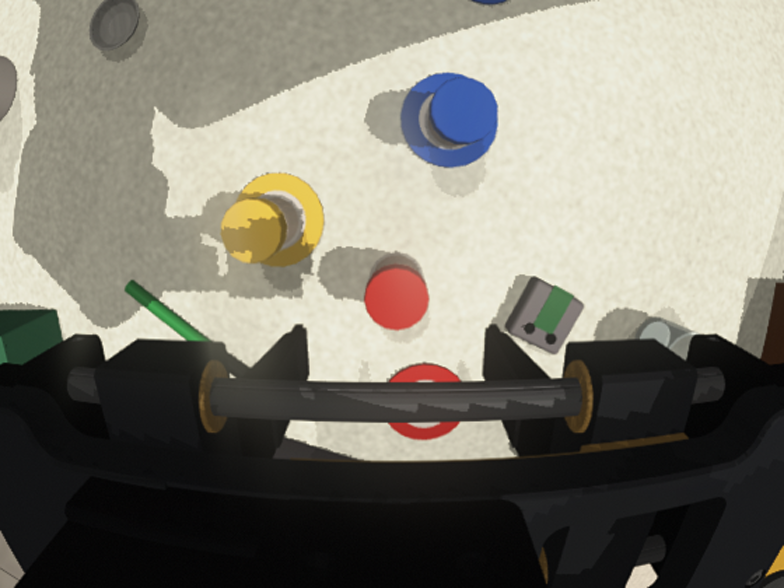

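The red cap at (397,298) and the red mat at (424,402) match the predictions. Grasp and carry.

Request:
apply_moves(offset=[[0.06,0.09,-2],[0.06,0.09,-4],[0.06,0.09,-5.5],[0.06,0.09,-5.5],[0.06,0.09,-5.5],[0.06,0.09,-5.5],[0.06,0.09,-5.5],[0.06,0.09,-5.5],[0.06,0.09,-5.5],[0.06,0.09,-5.5],[0.06,0.09,-5.5],[0.06,0.09,-5.0],[0.06,0.09,-4.2],[0.06,0.09,-4],[1,0.6,-4],[2.2,1.2,-4],[3.3,1.8,-4],[3.88,2,-4],[3.88,2,-4],[3.88,2,-4]], yaw=[0,0,0,0,0,0,0,0,0,0,0,0,0,0,0,0,0,0,0,0], jaw=[-0.5,-0.5,-0.5,-0.5,-0.5,0,0.3,1,1,1,1,1,1,1,1,1,1,1,1,1])

```text
t: 31.75
eef_pos: [670.8, -147.3, 57.6]
tcp_rot: [-2.295, 1.568, -2.025]
ft_force: [0.4, 0.1, -1.4]
opening: 0.416
```

```bash
python3 - <<'E'
from h import *
st=env.state(); c=save("wrist","w13.png",scale=1.4); print(st["eef_pos"],jawang(st),st["opening"],st["ft_force"])
save("scene","s13.png",crop=(180,150,420,330),scale=3.3)
E
```

```text
[ 670.84859388 -147.29667673   57.63188846] 15.46864780502472 0.416167513917015 [ 0.39548003  0.13246024 -1.35241852]
```

View pics/w13.png

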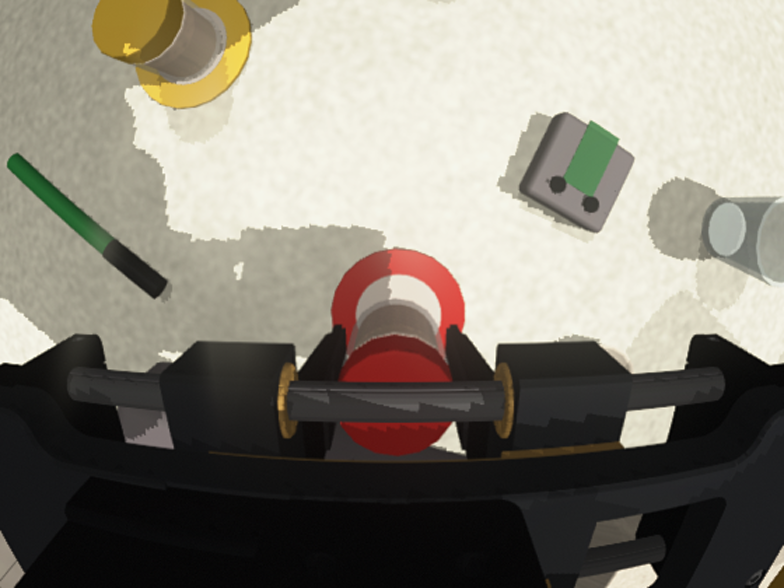

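View pics/s13.png

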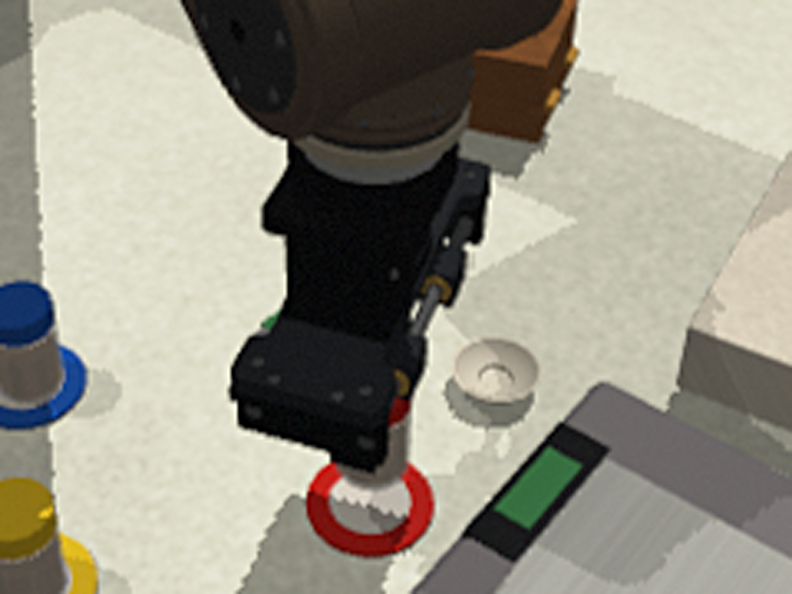

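Aligned (mat columns 332–464). Lower, release and retreat up and away so the cameras can see.

Request:
apply_moves(offset=[[0.03,0.03,-0.8],[0.03,0.03,-1.2],[0.03,0.03,-1.32],[0.03,0.03,-1.32],[0.03,0.03,-1.32],[0.03,0.03,-1.32],[0.03,0.03,-1.32],[0.03,0.03,-1.32],[0.03,0.03,-1.32],[0.03,0.03,0.5],[0.03,0.03,2.5],[0.03,0.03,5],[0.03,0.03,7],[-3,4,7],[-6,8,7],[-8,12,7],[-9,15,7],[-10,18,7],[-10,18,7],[-10,18,7]], yaw=[0,0,0,0,0,0,0,0,0,0,0,0,0,0,0,0,0,0,0,0], jaw=[1,1,1,1,1,-0.1,-0.3,-0.3,-0.3,-0.3,-0.3,-0.5,-0.5,-0.5,-0.5,-0.5,-0.5,-0.5,-0.5,-0.5])

```text
t: 34.35
eef_pos: [453.4, 232.7, 233.2]
tcp_rot: [-1.85, 1.569, -1.58]
ft_force: [1.7, -0.2, -0.4]
opening: 0.751
```

```bash
python3 - <<'E'
from m import *
st=env.state(); print(st["t"],st["eef_pos"],st["ft_force"])
ct=save("top","t14.png",scale=1.4); cs=save("scene","s14.png",scale=1.4)
for nm,c in(("top",ct),("scene",cs)):
    for n,l in blobs(c).items():
        for u,v,e,A in l:
            if 100<u<440 and 100<v<350: print(nm,n,round(u,1),round(v,1),np.round(e,1),A)
    for n,P in dict(red=(672,-146),blue=(458,-190),yellow=(560.5,-291)).items(): print(n,proj(c,[*P,4]),proj(c,[*P,66]))
E
```

```text
34.35 [453.43046059 232.65046799 233.18543486] [ 1.74746983 -0.22394376 -0.43064801]
top red 344.5 149.4 [27.6 30.5] 655.0
top blue 366.8 296.9 [22.  22.8] 392.5
top blue 415.0 296.7 [41.5 43.2] 1407.0
top blue 364.2 242.2 [28.2 28.9] 639.5
top yellow 408.3 197.7 [27.9 31.7] 688.0
red [344.81109159 149.60874366] [349.28137134 142.10914847]
blue [365.0616395  241.60873514] [370.97585524 239.82920308]
yellow [408.13032025 197.55980648] [416.69330082 193.00493774]
scene red 291.1 306.7 [29. 35.] 371.0
scene red 292.4 279.5 [18.2 22.7] 301.0
scene blue 179.8 271.7 [20.4 28.4] 160.0
scene blue 184.6 242.4 [13.3 20.7] 214.0
scene blue 143.6 242.1 [16.3 26.2] 332.5
scene yellow 186.9 322.0 [38.4 50.7] 1435.5
red [291.73190263 300.86216863] [292.17493626 277.25905125]
blue [187.90008626 264.73457144] [183.39847301 241.4380182 ]
yellow [188.63181387 326.15392873] [183.46123054 302.54788756]
```

View pics/t14.png

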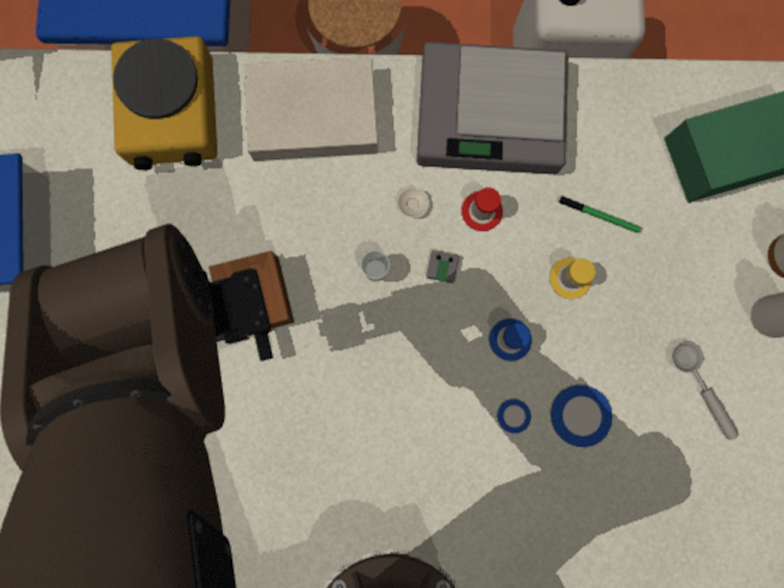

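View pics/s14.png

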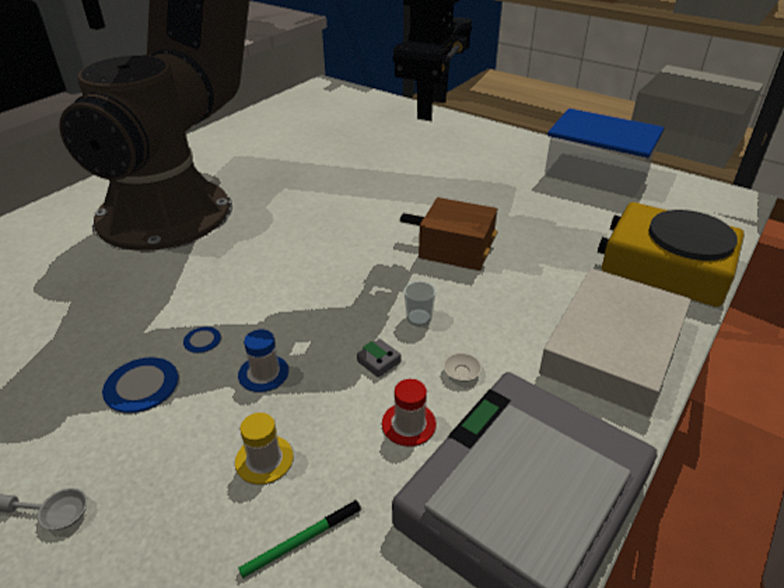

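All three jars stand centred on their mats; top-view caps are at (488,201), (517,335) and (582,272). Now check the lid angle.

```bash
python3 - <<'E'
from h import *
c=save("scene","s15.png",crop=(280,130,370,200),scale=8)
import fit
for th in(0,0.05):
    p=[*fit.r.x[:3],th]
    print(th,[((proj(c,fit.pt([522.3,224.5,.267,th],"lid",P))-[280,130])*8).round(0).tolist() for P in((110,50,42),(0,50,42),(0,-50,42),(110,-50,42),(160,0,18))])
E
```

```text
0 [[258.0, 79.0], [605.0, 142.0], [526.0, 316.0], [157.0, 244.0], [53.0, 196.0]]
0.05 [[266.0, 65.0], [611.0, 144.0], [534.0, 318.0], [165.0, 229.0], [57.0, 175.0]]
```

View pics/s15.png

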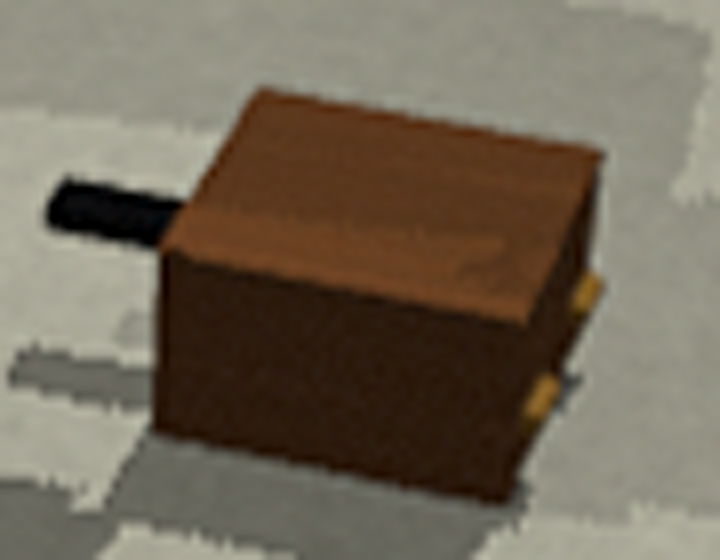

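The lid corners at (260,88), (604,152), (526,322) and (163,252) fit the θ = 0 prediction with a uniform 1 px offset, so the lid is shut with no gap at the seam.

```bash
python3 -c "
from cell import env
print(env.state()['t']); print(env.job_done())"
```

```text
34.6
the job is handed in; nothing more can be done
None
```

The job is done and handed in at t = 34.6 s of the 138 s allowed. I opened the case, stood the brass weight upright on the tray floor, and shut the lid. Then I moved the blue, yellow and red jars onto the mats of their cap colours; for blue that was the middle of the three blue mats, about 65–70 mm across.

**Jars:** the last camera views showed all three upright on their mats. The top-view caps were within about 3 mm of where centred jars should appear, against the 15 mm limit.

**Weight:** it was seen standing upright in the tray before the lid was shut, but could not be seen afterwards.

**Lid:** its corners matched the shut position, with a uniform offset of about 1 px.

**Robot:** the arm was clear of everything when I handed in. No force reading came near a limit; the highest was about 14 N upward when closing the lid.

**Disagreements:** the two fixed cameras differed by 3–9 mm on some positions, within what their calibration error could cause. I averaged them and checked each jar and the weight with the wrist camera, which agreed within about 2 mm for the jars and 3 mm for the weight. No check failed.

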